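# Load the die plate and latch the carriage

## Robot

A 7-joint arm with a two-finger parallel gripper is mounted at the origin on a cart in front of the work surface, level with it; the furniture and walls round the work are solid. World frame = base frame: x ahead of the robot, y to its left, z up, the work surface at z = 0. Lengths are in m, angles in rad, forces in N, time in s.
With the tool pointing down it reaches from about 0.4 to 0.85 m from the base axis. Payload 10.4 kg.
Tool frame: the origin (TCP) lies midway between the tips of the shut fingers; the grasp point (between the pads) lies 19 mm behind it (r.grasp_offset is the distance from the TCP to the grasp point, in m); z points along the fingers, y is the line along which they close (so a half turn about z gives the same grasp; the last joint's range is limited). The gripper opens to 87 mm and grips with 3 to 60 N. Pads are 19 mm wide; open, the fingers measure 117 mm over their backs; the gripper's body (75 mm by 190 mm) begins 51 mm behind the grasp point.
Start: joints at [1.136, 0.332, -0.065, 1.46, 0.022, 1.35, -0.088], TCP at [0.25, -0.573, 0.223] pointing down, gripper open.
Joint ranges: [-2.6, 2.6], [-0.5, 2.12], [-1.47, 1.34], [0.16, 2.42], [-1.27, 4.41], [0.06, 2.06], [-2.6, 2.6]. Speed limits (rad/s): [2.22, 2.22, 2.79, 2.79, 3.14, 3.14, 3.14].

## Interface

Orientations are given as a unit quaternion [x, y, z, w].
In Python, from bench import r gives the robot as it stands.
- The arm moves only by the tool drive_tool, never from a script. Its argument "moves" is a list that holds one entry, the list of rows, each a list of 7 numbers: the shift along the tool's x, y, z in m, then the turn, a rotation vector about the tool's x, y, z in rad, then the opening, from 0 (shut) to 1 (fully open). In form: [[[tx, ty, tz, ax, ay, az, jaw], ...]]. A call has 1 to 10 rows; each row shifts and turns the commanded pose from where the row before left it, along the tool's axes as they then stand; what a row does not reach is not made up. A row lasts 1/10 s, in which the tool goes at most 50 mm and 8.59 degrees, less where a joint would pass 70% of its speed; a pose out of reach is approached as far as the arm can. A call is refused whole if a number of a shift passes 0.05 or a number of a turn 0.15, either way. A call with a gripper value outside its range is refused whole. The fingers move at their own pace and stop on an object; "squeeze" is the grip in N (left out, the last holds). Time passes only in rows, so rows that do not move let the fingers close. It gives the time, the measured TCP pose, the force, the opening and the grip force at its end, in the units of the state.
- r.read_state(): the state, without advancing time (a new reading comes with each control period).
- r.camera(name): name is "scene" or "top"; returns the picture (420x560x3 uint8, red, green, blue); there is no depth.
- r.camera_info(name): a dict with "mtx" (3x3 intrinsics, pixels), "k1" (the pictures are not rectified: a ray, as slopes to the right and down, at radius r is drawn at 1 + k1 r^2 times it, then the intrinsics apply), "rvec" (rotation vector, rad) and "tvec" (3), from world to camera coordinates, as OpenCV has them. Camera axes: x right, y down, z forward; pixel columns grow to the right and rows downward; lengths in m; the calibration is good to about 2 mm. A picture is of the moment at which its call begins. camera_info takes no time and is no camera call.
- r.close_job(): hands the job in; it is judged then, once.
Trained networks look in the newest picture that a camera, given by its name, has taken for a name from the list of things; names that differ only in an ending like _2 or _b are one class to them, and where a whole thing is asked for, a point or a joint stands for the part that bears it (a point fixed in the world has none). Each returns a list of dicts, best first, with "conf" (0 to 1); they miss things now and then, are a little off and sometimes report something else, mostly with a low value. They report only what shows in the picture. A call takes as long as a camera call.
- r.find_in(camera, query): "bbox" ([left, top, right, bottom] in pixels, round what is visible of it).
- r.place_of(camera, query): "at" ([column, row] in pixels: a listed point, or the origin of a listed thing).
The state is a dict: "time": time; "joint_positions": joint angles; "joint_vel": joint speeds; "joint_torque": joint torques, N m; "ee_pos": TCP position; "eef_rot": TCP orientation; "ft_force": force on the tool from outside, world axes, zero at the start; "torque": the same for the moment, N m; "width": finger opening in m; "grip_force": force on a finger pad.
Only numpy, scipy, OpenCV 4.12 (cv2) and the standard library are available. Lean on these libraries where they do the work, as an engineer would, in place of code of your own. Each camera call takes 0.05 s, during which the arm holds its last target. There are 200 camera calls.

## Task

Set the aluminium plate with the stone die block down flat onto the carriage, so that both of its holes drop over the two upright pins. Then push the carriage along its guide until the spring catch clicks in behind its ear and holds it fully home, the plate still flat on both pins.

Things in the scene. Friction and masses are not known exactly. Their poses are not given: they have to be found in the camera images.
- guide: Slide guide fixed on the bench: grey base 275 x 150 x 6 mm, two lipped rails 20 mm high, 114 mm apart inside. Origin: bench level, midway between the rails. x runs along the rails from the open mouth (base ends at x = -140 mm) to the stop block (face at +116.5 mm, 23 mm high), z up. The catch is on the +y side. Carriage home: its origin at x = 38 to 41.5 mm here.
- carriage: Loose aluminium carriage in the guide, at first pulled back (origin 25 to 50 mm before the guide's); 150 (x) x 110 mm, 0.4 kg. Origin: centre of its underside, 6 mm over the bench; x towards the stop, z up. Deck top at z = 16 mm. Two upright pins 10 mm thick, tapered tips, at x = -45 and +45 mm, y = 0, z = 16 to 32 mm. Sideways play 2 mm each way.
- push_point (a point): Middle of the outer (rear) face of the carriage's push wall, 31 mm over the bench. The wall stands across the carriage's rear end: 86 mm wide, 8 mm thick (carriage x = -75 to -67 mm), from the deck to 46 mm over the bench. Push here along the carriage's +x. (Mind the wall shelf about 0.5 m over the far side of the bench, from about x = 0.72 m on, when swinging the arm across.)
- die_plate: Loose aluminium plate 116 (x) x 56 (y) x 8 mm; fixed on its middle a beige stone block 51 (x) x 56 (y) x 27 mm, 8 to 35 mm over the plate's underside: grip it across y. 0.3 kg in all. Origin: centre of the underside, z up. Two through holes 13 mm wide at x = -45 and +45 mm, y = 0. Either way round fits. Lies on the bench left or right of the guide.
- catch (a joint): Angle of the spring catch, rad: 0 = closed, nose in the carriage's path; about 0.1 while the carriage's ear slides past (about 5 N at the nose, 5 to 15 N on the push with friction); springs back to 0 in the notch behind the ear. No need to touch it.
- catch_nose (a point): Inner tip of the steel spring catch, 13 mm over the bench: an arm pivoted nearer the mouth, with a ramp towards the mouth and a square shoulder towards the stop. It snaps into a 30 mm notch in the carriage's +y edge (carriage x = 15 to 45 mm), behind the ear (x = 45 to 75 mm).

How it is judged:
By the outcome, as a careful person would: the job done as asked, in the order asked, and still so for the second after the job is handed in, with the robot touching nothing.
It also fails if it takes over 53 s, if anything falls off the work surface, if the arm or the gripper's body presses on something with over 40 N, if the wrist force passes 120 N, or if a joint passes its speed limit or range.

## Working session

There is one attempt and no reset: what is moved stays moved. The work goes in short steps, Python scripts to look and compute and a tool call to move; the robot and the scene stay as the last step left them, time stands still between calls to the robot, and variables do not carry over. Pictures are saved under pics/ and viewed, at most 10 in all, crops included, and the job is handed in when it is done.

Besides the shell and the picture viewer there is one more tool, called as name(argument=value, ...), one argument or row to a line, values as JSON. drive_tool: Moves the arm, as the interface text tells. Its arguments: {"type":"object","properties":{"moves":{"type":"array"},"squeeze":{"type":"number"}},"required":["moves"]}

```bash
mkdir -p pics; cat > h.py <<'E'
import numpy as np, cv2
from scipy.spatial.transform import Rotation as R
from bench import r
def cam(n):
    i=r.camera_info(n); return np.array(i['mtx'],float),i['k1'],cv2.Rodrigues(np.array(i['rvec'],float))[0],np.array(i['tvec'],float).ravel()
def ray(n,p):
    K,k1,Rm,t=cam(n)
    s=cv2.undistortPoints(np.array([[p]],float),K,np.array([k1,0,0,0.]))[0,0]
    return -Rm.T@t, Rm.T@np.array([s[0],s[1],1])
def at(n,p,z):
    o,d=ray(n,p); return o+d*(z-o[2])/d[2]
def px(n,P):
    K,k1,Rm,t=cam(n)
    return cv2.projectPoints(np.array(P,float).reshape(-1,3),cv2.Rodrigues(Rm)[0],t,K,np.array([k1,0,0,0.]))[0][:,0]
def snap(n,f):
    im=r.camera(n); cv2.imwrite('pics/'+f,im[:,:,::-1]); return im
E
python3 - <<'E'
from h import *
np.set_printoptions(precision=4,suppress=True)
ims=[snap(n,n+'0.png') for n in('top','scene')]
Z={'guide':0,'carriage':.006,'die_plate':0,'push_point':.031,'catch_nose':.013}
for n in('top','scene'):
    o,_=ray(n,(280,210));print(n,o)
    for q in Z:
        for d in r.place_of(n,q)[:2]: print(q,d['conf'],np.round(d['at'],1),at(n,d['at'],Z[q]))
s=r.read_state();print(s['time'],s['ee_pos'],s['eef_rot'],s['width'])
E
```

```text
top [0.3426 0.0345 1.0865]
carriage 0.86 [249.  215.6] [0.5609 0.0998 0.006 ]
die_plate 0.81 [410.  232.9] [ 0.5238 -0.3194  0.    ]
push_point 0.97 [220.9 203.8] [0.5853 0.1709 0.031 ]
scene [ 0.518  -0.6199  1.1934]
guide 0.96 [275.3 198.1] [0.542  0.0817 0.    ]
carriage 0.63 [281.7 190. ] [0.5606 0.1027 0.006 ]
die_plate 0.71 [277.5 346.2] [ 0.5266 -0.3216  0.    ]
push_point 0.8 [288.1 161.6] [0.5825 0.1779 0.031 ]
push_point 0.68 [281.4 344. ] [ 0.5356 -0.3248  0.031 ]
catch_nose 0.41 [291. 229.] [ 0.5777 -0.021   0.013 ]
0.6 [ 0.2502 -0.5728  0.2226] [0.9789 0.2044 0.     0.    ] 0.08716831886670348
```

View pics/top0.png

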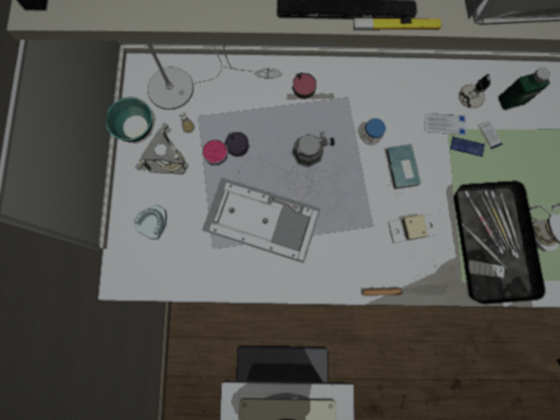

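View pics/scene0.png

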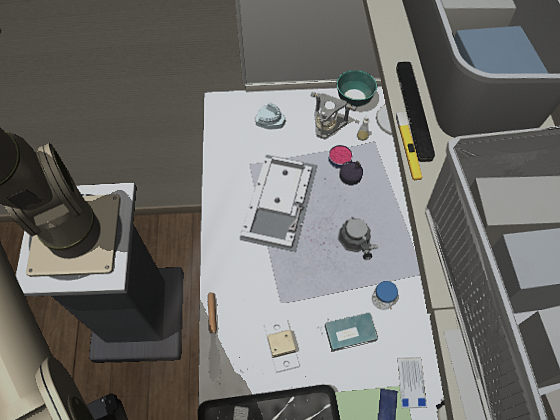

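The top view shows the guide at about (262,220), with its mouth on the left and slightly up, and the plate at (413,228). The scene view shows the guide at (278,202) and the plate at (281,344). I'll enlarge both areas.

```bash
python3 - <<'E'
import cv2,numpy as np
a=cv2.imread('pics/scene0.png');b=cv2.imread('pics/top0.png')
def c(im,x,y,w,h,s): return cv2.resize(im[y:y+h,x:x+w],None,fx=s,fy=s,interpolation=cv2.INTER_CUBIC)
g=c(a,235,150,90,100,6); p=c(a,255,315,35*2-25,60,6)
o=np.zeros((600,800,3),np.uint8); o[:600,:540]=g; o[:360,540-10:800]=0; o[:360,530:800]=p[:, :270]
o[:600,:530]=g[:,:530]
cv2.imwrite('pics/c1.png',o)
g=c(b,200,175,125,90,6); 
o=np.zeros((600,800,3),np.uint8); o[:540,:750]=g; 
p=c(b,385,205,60,45,4); o[420:600,560:800]=p
cv2.imwrite('pics/c2.png',o)
E
```

```text
(no output)
```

View pics/c1.png

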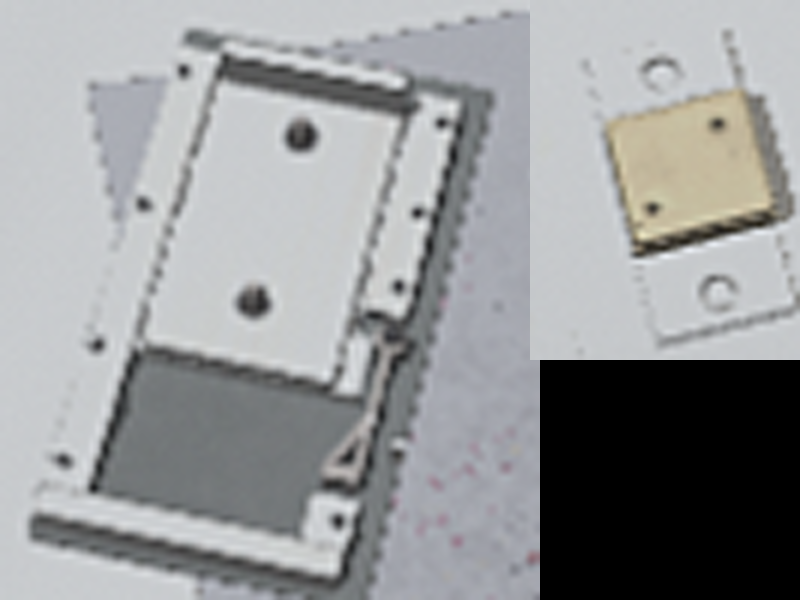

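View pics/c2.png

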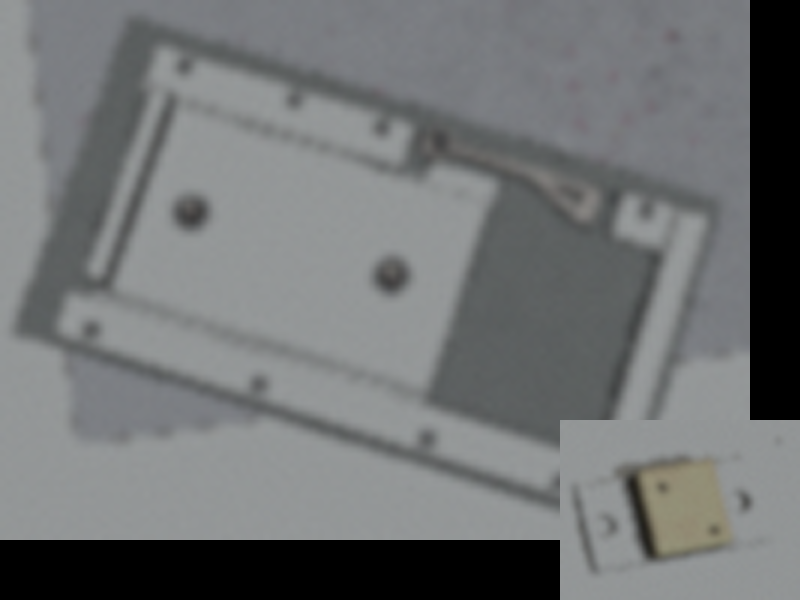

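The crops show the pins: scene crop (301,135) and (254,301), top crop (190,212) and (391,275). They also show the plate holes, the block corners, and the catch on the far (+y) side near the stop. Next I triangulate.

```bash
cat >> h.py <<'E'
def tri(a,b):
    (o1,d1),(o2,d2)=ray('scene',a),ray('top',b)
    A=np.c_[d1,-d2]; s=np.linalg.lstsq(A,o2-o1,rcond=None)[0]
    p,q=o1+s[0]*d1,o2+s[1]*d2; return (p+q)/2,np.linalg.norm(p-q)
E
python3 - <<'E'
from h import *
np.set_printoptions(precision=4,suppress=True)
S=lambda u,v:((u+.5)/6-.5+235,(v+.5)/6-.5+150)
S2=lambda u,v:((u-530+.5)/6-.5+255,(v+.5)/6-.5+315)
T=lambda u,v:((u+.5)/6-.5+200,(v+.5)/6-.5+175)
T2=lambda u,v:((u-560+.5)/4-.5+385,(v-420+.5)/4-.5+205)
def pair(n,a,b,z):
    A,B=at(n,a,z),at(n,b,z);d=B-A
    print(n,A[:2],B[:2],'mid',((A+B)/2)[:2],'len',np.hypot(*d[:2]),'yaw',np.degrees(np.arctan2(d[1],d[0])))
print('pins');pair('scene',S(301,135),S(254,301),.030);pair('top',T(190,212),T(391,275),.030)
for a,b in(((301,135),(190,212)),((254,301),(391,275))):print(tri(S(*a),T(*b)))
print('holes');pair('scene',S2(661,72),S2(718,292),.006);pair('top',T2(608,524),T2(742,501),.006)
cs=[(605,127),(742,90),(775,210),(635,245)]
ct=[(637,472),(715,458),(733,543),(655,556)]
for n,f,c in(('scene',S2,cs),('top',T2,ct)):
    P=np.array([at(n,f(*p),.035) for p in c])[:,:2];print('block',P.mean(0),P.tolist())
print('rail edges');pair('scene',S(218,75),S(92,492),.02);pair('top',T(70,300),T(560,452),.02)
print('base outer far edge top');pair('top',T(140,18),T(718,205),.006)
print('wall top');pair('scene',S(222,50),S(412,82),.046);pair('top',T(98,278),T(165,95),.046)
print('stop');pair('scene',S(40,488),S(340,575),.023)
E
```

```text
pins
scene [0.5713 0.1446] [0.5454 0.0588] mid [0.5583 0.1017] len 0.089649398058121 yaw -106.75612243154667
top [0.57  0.144] [0.5444 0.0581] mid [0.5572 0.1011] len 0.08958901279560985 yaw -106.64321813789394
(array([0.5706, 0.1442, 0.0302]), np.float64(0.0013182069899020342))
(array([0.5449, 0.0583, 0.0304]), np.float64(0.0011514958828928315))
holes
scene [ 0.5265 -0.2757] [ 0.5439 -0.3642] mid [ 0.5352 -0.32  ] len 0.09017973182619017 yaw -78.89820894447702
top [ 0.5282 -0.2829] [ 0.5448 -0.3711] mid [ 0.5365 -0.327 ] len 0.0897652121698663 yaw -79.31153872113809
block [ 0.5351 -0.3223] [[0.5037183654916837, -0.304702550015333], [0.5571490960786898, -0.2929750526554592], [0.5667068017504846, -0.34046121577618976], [0.5130120472931955, -0.35094970793915153]]
block [ 0.5349 -0.3237] [[0.5569058226805165, -0.2942481110796088], [0.5668698819091, -0.34453880236470263], [0.5124297034410832, -0.3529330972158715], [0.5033481738827335, -0.3031600965226819]]
rail edges
scene [0.5354 0.1865] [ 0.4713 -0.0261] mid [0.5033 0.0802] len 0.2220902004368512 yaw -106.75722772949554
top [0.533  0.1946] [ 0.4719 -0.0143] mid [0.5024 0.0901] len 0.21759667237815145 yaw -106.31777510367525
base outer far edge top
top [0.6623 0.1719] [ 0.5825 -0.0827] mid [0.6224 0.0446] len 0.266807339644554 yaw -107.40969447236044
wall top
scene [0.5374 0.1823] [0.6223 0.1599] mid [0.5799 0.1711] len 0.08781755623585467 yaw -14.807515227428768
top [0.5379 0.1795] [0.6169 0.1548] mid [0.5774 0.1671] len 0.08278488372383132 yaw -17.331496154110997
stop
scene [ 0.4492 -0.0245] [ 0.5748 -0.0726] mid [ 0.512  -0.0486] len 0.13443106209314168 yaw -20.972464178351608
```

drive_tool(
  moves=[
    [[0.036, -0.0115, 0.01, 0, 0, 0, 1], [0.036, -0.0115, 0.01, 0, 0, 0, 1], [0.036, -0.0115, 0.01, 0, 0, 0, 1], [0.036, -0.0115, 0.01, 0, 0, 0, 1], [0.036, -0.0115, 0.01, 0, 0, 0, 1], [0.036, -0.0115, 0.01, 0, 0, 0, 1], [0.036, -0.0115, 0.01, 0, 0, 0, 1], [0.036, -0.0115, 0.01, 0, 0, 0, 1], [0.036, -0.0115, 0.01, 0, 0, 0, 1], [0.036, -0.0115, 0.01, 0, 0, 0, 1]],
  ],
)

```text
time: 1.6
ee_pos: [0.5351, -0.3223, 0.1223]
eef_rot: [0.979, 0.204, 0.0, 0.0]
ft_force: [0.2, -0.2, -0.6]
width: 0.0867
grip_force: 0.0
```

drive_tool(
  moves=[
    [[0, 0, 0, 0, 0, -0.135, 1], [0, 0, 0, 0, 0, -0.135, 1], [0, 0, 0, 0, 0, -0.135, 1], [0, 0, 0, 0, 0, -0.135, 1], [0, 0, 0, 0, 0, -0.135, 1], [0, 0, 0, 0, 0, -0.135, 1], [0, 0, 0, 0, 0, -0.135, 1], [0, 0, 0, 0, 0, -0.135, 1], [0, 0, 0, 0, 0, -0.135, 1], [0, 0, 0, 0, 0, -0.135, 1]],
  ],
)

```text
time: 2.6
ee_pos: [0.534, -0.3234, 0.1226]
eef_rot: [0.634, 0.773, -0.0, 0.0]
ft_force: [0.5, -0.1, -0.1]
width: 0.0872
grip_force: 0.0
```

```bash
cat >> h.py <<'E'
def to(x,y,z,yyaw):
    "tool-frame shift to (x,y,z) and turn about tool z to bring tool y to yyaw deg"
    s=r.read_state(); M=R.from_quat(s['eef_rot']).as_matrix()
    d=M.T@(np.array([x,y,z])-s['ee_pos']); w=np.radians(yyaw)
    Y=np.array([np.cos(w),np.sin(w),0]); Z=np.array([0,0,-1.]); G=np.c_[np.cross(Y,Z),Y,Z]
    print('t',s['time'],'pos',np.round(s['ee_pos'],4),'yyaw',np.degrees(np.arctan2(M[1,1],M[0,1])).round(2),'width',s['width'],'F',np.round(s['ft_force'],1))
    print('shift',np.round(d,4),'turn',np.round(R.from_matrix(M.T@G).as_rotvec(),4))
E
python3 - <<'E'
from h import *
to(.535,-.323,.012,10.9)
print(r.read_state()['joint_positions'])
E
```

```text
t 2.6 pos [ 0.534  -0.3234  0.1226] yyaw 11.25 width 0.08724754171403042 F [ 0.5 -0.1 -0.1]
shift [0.0002 0.001  0.1106] turn [0.     0.0002 0.0062]
[ 0.83764095  0.44361449 -0.47346501  1.5642999   0.21296074  1.18507635
  0.51951237]
```

drive_tool(
  moves=[
    [[0, 0.001, 0.02, 0, 0, 0.006, 1], [0, 0, 0.02, 0, 0, 0, 1], [0, 0, 0.02, 0, 0, 0, 1], [0, 0, 0.02, 0, 0, 0, 1], [0, 0, 0.015, 0, 0, 0, 1], [0, 0, 0.01, 0, 0, 0, 1], [0, 0, 0.005, 0, 0, 0, 1], [0, 0, 0, 0, 0, 0, 1]],
  ],
)

```text
time: 3.4
ee_pos: [0.535, -0.323, 0.0123]
eef_rot: [0.639, 0.769, -0.0, -0.0]
ft_force: [-0.0, -0.0, -0.2]
width: 0.087
grip_force: 0.0
```

drive_tool(
  moves=[
    [[0, 0, 0, 0, 0, 0, 0.5], [0, 0, 0, 0, 0, 0, 0.5], [0, 0, 0, 0, 0, 0, 0.5], [0, 0, 0, 0, 0, 0, 0.5], [0, 0, 0, 0, 0, 0, 0.5], [0, 0, 0, 0, 0, 0, 0.5], [0, 0, 0, 0, 0, 0, 0.5]],
  ],
  squeeze=25,
)

```text
time: 4.1
ee_pos: [0.5352, -0.3232, 0.0128]
eef_rot: [0.639, 0.769, 0.0, 0.0]
ft_force: [-0.4, 0.6, 2.8]
width: 0.0558
grip_force: 25.0
```

drive_tool(
  moves=[
    [[0, 0, -0.02, 0, 0, 0, 0.5], [0, 0, -0.025, 0, 0, 0.1, 0.5], [0, 0, -0.025, 0, 0, 0.13, 0.5], [0, 0, -0.02, 0, 0, 0.13, 0.5], [0, 0, 0, 0, 0, 0.122, 0.5], [0, 0, 0, 0, 0, 0, 0.5]],
  ],
)

```text
time: 4.7
ee_pos: [0.5349, -0.323, 0.1026]
eef_rot: [0.804, 0.594, -0.0, 0.0]
ft_force: [-0.2, -0.4, -2.8]
width: 0.0561
grip_force: 25.0
```

drive_tool(
  moves=[
    [[0.03, -0.007, 0, 0, 0, 0, 0.5], [0.045, -0.011, 0, 0, 0, 0, 0.5], [0.045, -0.011, 0, 0, 0, 0, 0.5], [0.045, -0.011, 0, 0, 0, 0, 0.5], [0.045, -0.011, 0, 0, 0, 0, 0.5], [0.045, -0.011, 0, 0, 0, 0, 0.5], [0.045, -0.011, 0, 0, 0, 0, 0.5], [0.045, -0.011, 0, 0, 0, 0, 0.5], [0.045, -0.011, 0, 0, 0, 0, 0.5], [0.023, -0.005, 0, 0, 0, 0, 0.5]],
  ],
)

```text
time: 5.7
ee_pos: [0.5589, 0.1061, 0.1019]
eef_rot: [0.801, 0.598, -0.0, -0.001]
ft_force: [-0.0, -0.1, -2.6]
width: 0.0564
grip_force: 25.0
```

drive_tool(
  moves=[
    [[0, 0, 0, 0, 0, 0, 0.5], [0, 0, 0, 0, 0, 0, 0.5]],
  ],
)

```text
time: 5.9
ee_pos: [0.5596, 0.1011, 0.1016]
eef_rot: [0.803, 0.596, -0.001, -0.0]
ft_force: [-0.0, -1.5, -3.6]
width: 0.0565
grip_force: 25.0
```

```bash
python3 - <<'E'
from h import *
to(.5578,.1014,.0,-16.7)
a=snap('scene','s1.png');b=snap('top','t1.png')
c=px('scene',[.558,.101,.09])[0].astype(int);d=px('top',[.558,.101,.09])[0].astype(int);print(c,d)
f=lambda im,c:cv2.resize(im[c[1]-45:c[1]+45,c[0]-33:c[0]+33],None,fx=6,fy=6,interpolation=cv2.INTER_CUBIC)
cv2.imwrite('pics/c3.png',np.hstack([f(a,c),f(b,d)])[:,:,::-1])
E
```

```text
t 5.9 pos [0.5596 0.1011 0.1016] yyaw -16.79 width 0.05645481983365384 F [-0.  -1.5 -3.6]
shift [-1.000e-04 -1.700e-03  1.016e-01] turn [-0.0015  0.001  -0.0016]
[280 173] [246 209]
```

View pics/c3.png

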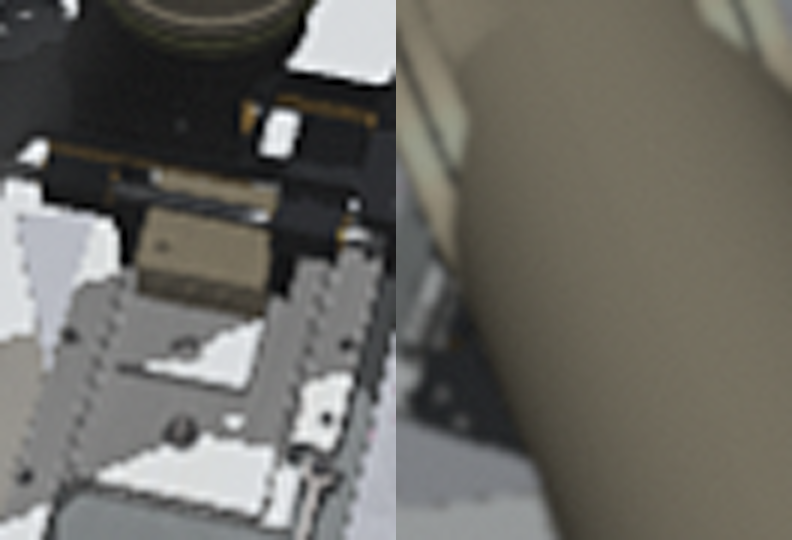

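The scene crop shows the plate's front hole at about (185,348) and the front pin at (182,432). In the top view the arm hides everything. I'll check that hole against the pin.

```bash
python3 - <<'E'
from h import *
np.set_printoptions(precision=4,suppress=True)
f=lambda u,v:((u+.5)/6-.5+280-33,(v+.5)/6-.5+173-45)
H=at('scene',f(185,348),.0945);P=at('scene',f(182,432),.030)
u=R.from_euler('z',-106.75,degrees=True).apply([1,0,0])
s=r.read_state()
print('hole',H,'pin',P,'expected hole',s['ee_pos']+.045*u,'plate ctr from hole',H-.045*u,'carr ctr from pin',P-.045*u)
E
```

```text
hole [0.5473 0.0625 0.0945] pin [0.5454 0.0593 0.03  ] expected hole [0.5471 0.0564 0.1019] plate ctr from hole [0.5603 0.1056 0.0945] carr ctr from pin [0.5584 0.1024 0.03  ]
```

drive_tool(
  moves=[
    [[0, -0.0015, 0.015, 0, 0, 0, 0.5], [0, 0, 0.015, 0, 0, 0, 0.5], [0, 0, 0.01, 0, 0, 0, 0.5], [0, 0, 0.005, 0, 0, 0, 0.5], [0, 0, 0, 0, 0, 0, 0.5], [0, 0, 0, 0, 0, 0, 0.5]],
  ],
)

```text
time: 6.6
ee_pos: [0.559, 0.1017, 0.0577]
eef_rot: [0.804, 0.595, 0.0, 0.0]
ft_force: [-0.7, -0.5, -2.4]
width: 0.0559
grip_force: 25.0
```

```bash
python3 - <<'E'
from h import *
to(.5578,.1014,.0,-16.7)
a=snap('scene','s2.png')
for d in r.place_of('scene','die_plate')[:2]: print(d,at('scene',d['at'],.045))
cv2.imwrite('pics/c4.png',cv2.resize(a[160:235,245:320],None,fx=8,fy=8,interpolation=cv2.INTER_CUBIC)[:,:,::-1])
E
```

```text
t 6.6 pos [0.559  0.1017 0.0577] yyaw -17.01 width 0.05590213693934405 F [-0.7 -0.5 -2.4]
shift [-0.0006 -0.0011  0.0577] turn [ 0.0003 -0.0002 -0.0054]
{'at': [278.9, 182.3], 'conf': 0.64} [0.55312258 0.10327199 0.045     ]
```

View pics/c4.png

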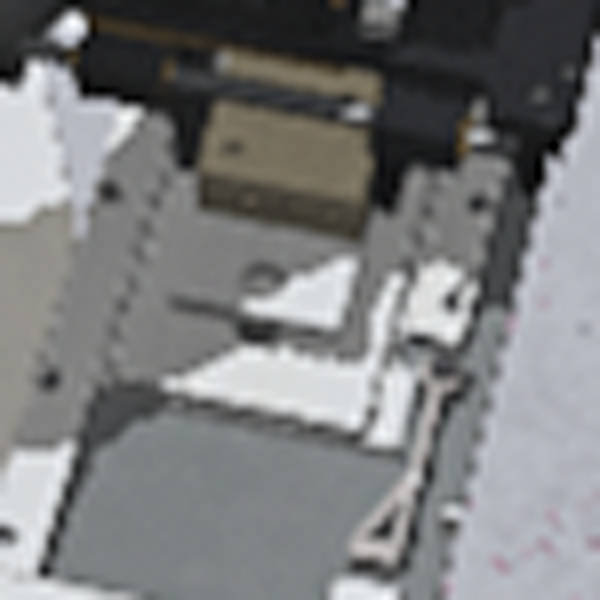

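The crop shows the front hole rim at about (264,277), the foot of the front pin below the plate edge at about (258,330), and the plate level.

```bash
python3 - <<'E'
from h import *
np.set_printoptions(precision=4,suppress=True)
u=R.from_euler('z',-106.75,degrees=True).apply([1,0,0])[:2];v=np.array([-u[1],u[0]])
s=r.read_state();t=s['ee_pos'][:2]
f8=lambda a,b:((a+.5)/8-.5+245,(b+.5)/8-.5+160)
H=at('scene',f8(264,277),.0535)[:2]
print('hole',H,'minus expected (u,v):',(H-t-.045*u)@u,(H-t-.045*u)@v)
# plate front lower edge & block front-top corners
for n,p,z,ue in(('edge L',(168,300),.0455,.058),('edge R',(350,350),.0455,.058),('blk bot L',(203,200),.0535,.0255),('blk bot R',(362,233),.0535,.0255),('blk top L',(212,172),.0805,.0255),('blk top R',(372,208),.0805,.0255)):
    Q=at('scene',f8(*p),z)[:2]-t; print(n,Q@u-ue,Q@v)
# same hole bias on bench: block/hole relation along plate axis
w=R.from_euler('z',-79.1,degrees=True).apply([1,0,0])[:2]
S2=lambda a,b:((a-530+.5)/6-.5+255,(b+.5)/6-.5+315)
for p in((661,72),(718,292)):
    Q=at('scene',S2(*p),.008)[:2]-[.535,-.323];print('bench hole',Q@w,Q@[-w[1],w[0]])
for p in((605,127),(742,90),(775,210),(635,245)):
    Q=at('scene',S2(*p),.035)[:2]-[.535,-.323];print('bench blk',Q@w,Q@[-w[1],w[0]])
C=np.array([.5578,.1014]);print('carriage-tcp (u,v)',(C-t)@u,(C-t)@v)
E
```

```text
hole [0.5474 0.0617] minus expected (u,v): -0.0032436333607268135 0.00017101166121139325
edge L -0.005080298244841172 -0.029396749986736623
edge R -0.0006327920862523109 0.032605193473171104
blk bot L -0.007701507427315176 -0.02630427987520519
blk bot R -0.007511266493282435 0.02735076150886847
blk top L -0.0024508901878157845 -0.021465271757513303
blk top R -0.001182974888013992 0.031690530940358286
bench hole -0.04747787708002909 0.0004965080822681624
bench hole 0.04254939864944738 0.0008135781049254213
bench blk -0.023882554967369157 -0.027257309142390964
bench blk -0.02529496550839829 0.02742707859168415
bench blk 0.023141804688502667 0.02783293389828649
bench blk 0.023287637570636815 -0.026876424138996005
carriage-tcp (u,v) 0.0007242332797463514 -0.0013280638484362522
```

drive_tool(
  moves=[
    [[-0.0015, -0.0011, 0.002, 0, 0, -0.005, 0.5], [0, 0, 0.003, 0, 0, 0, 0.5], [0, 0, 0.003, 0, 0, 0, 0.5], [0, 0, 0.002, 0, 0, 0, 0.5], [0, 0, 0.002, 0, 0, 0, 0.5], [0, 0, 0, 0, 0, 0, 0.5]],
  ],
)

```text
time: 7.3
ee_pos: [0.5572, 0.1007, 0.0453]
eef_rot: [0.802, 0.597, -0.0, -0.0]
ft_force: [-0.4, 1.5, -3.7]
width: 0.0562
grip_force: 25.0
```

drive_tool(
  moves=[
    [[0, 0, 0.002, 0, 0, 0, 0.5], [0, 0, 0.002, 0, 0, 0, 0.5], [0, 0, 0, 0, 0, 0, 0.5]],
  ],
)

```text
time: 7.6
ee_pos: [0.5573, 0.1009, 0.0413]
eef_rot: [0.802, 0.597, 0.0, -0.0]
ft_force: [-0.1, 2.9, -3.2]
width: 0.0564
grip_force: 25.0
```

drive_tool(
  moves=[
    [[0, 0, 0.002, 0, 0, 0, 0.5], [0, 0, 0.002, 0, 0, 0, 0.5], [0, 0, 0.001, 0, 0, 0, 0.5], [0, 0, 0, 0, 0, 0, 0.5]],
  ],
)

```text
time: 8.0
ee_pos: [0.5574, 0.1006, 0.0364]
eef_rot: [0.802, 0.597, 0.0, -0.0]
ft_force: [0.2, 2.6, -2.7]
width: 0.0562
grip_force: 25.0
```

drive_tool(
  moves=[
    [[0, 0, 0.001, 0, 0, 0, 0.5], [0, 0, 0.001, 0, 0, 0, 0.5], [0, 0, 0, 0, 0, 0, 0.5]],
  ],
)

```text
time: 8.3
ee_pos: [0.5574, 0.1005, 0.0348]
eef_rot: [0.802, 0.597, 0.0, 0.0]
ft_force: [-1.8, 4.0, 2.6]
width: 0.0562
grip_force: 25.0
```

drive_tool(
  moves=[
    [[0, 0, 0.0005, 0, 0, 0, 0.5], [0, 0, 0, 0, 0, 0, 0.5]],
  ],
)

```text
time: 8.5
ee_pos: [0.5575, 0.1005, 0.0348]
eef_rot: [0.802, 0.597, 0.0, 0.0]
ft_force: [-4.5, 3.7, 9.2]
width: 0.0563
grip_force: 25.0
```

drive_tool(
  moves=[
    [[0, 0, 0, 0, 0, 0, 1], [0, 0, 0, 0, 0, 0, 1], [0, 0, 0, 0, 0, 0, 1], [0, 0, 0, 0, 0, 0, 1], [0, 0, -0.015, 0, 0, 0, 1], [0, 0, -0.025, 0, 0, 0, 1], [0, 0, -0.035, 0, 0, 0, 1], [0, 0, -0.02, 0, 0, 0, 1]],
  ],
)

```text
time: 9.3
ee_pos: [0.5583, 0.1008, 0.1327]
eef_rot: [0.802, 0.597, 0.001, 0.001]
ft_force: [1.0, 0.0, 0.1]
width: 0.0867
grip_force: 0.0
```

drive_tool(
  moves=[
    [[0.02, 0, 0, 0, 0, 0, 0], [0.04, 0, 0, 0, 0, 0, 0], [0.04, 0, 0, 0, 0, 0, 0], [0.02, 0, 0, 0, 0, 0, 0], [0, 0, 0, 0, 0, 0, 0], [0, 0, 0, 0, 0, 0, 0]],
  ],
)

```text
time: 9.9
ee_pos: [0.5919, 0.2152, 0.1296]
eef_rot: [0.802, 0.597, 0.0, 0.0]
ft_force: [-0.3, -1.2, 0.5]
width: 0.0467
grip_force: 0.0
```

```bash
python3 - <<'E'
from h import *
c=np.array([.5574,.1008]);u=R.from_euler('z',-106.75,degrees=True).apply([1,0,0])[:2]
to(*(c-.115*u),.027,-16.75)
a=snap('scene','s3.png')
for q,z in(('push_point',.031),('carriage',.006),('guide',0)):
    for d in r.place_of('scene',q)[:1]: print(q,d,at('scene',d['at'],z))
cv2.imwrite('pics/c5.png',cv2.resize(a[145:255,225:335],None,fx=5.4,fy=5.4,interpolation=cv2.INTER_CUBIC)[:,:,::-1])
E
```

```text
t 9.9 pos [0.5919 0.2152 0.1296] yyaw -16.7 width 0.04668906464460921 F [-0.3 -1.2  0.5]
shift [-0.0044 -0.0002  0.1026] turn [0.0004 0.0001 0.0008]
push_point {'at': [289.7, 164.1], 'conf': 0.8} [0.58634428 0.16932879 0.031     ]
carriage {'at': [280.7, 190.0], 'conf': 0.85} [0.55785982 0.10285188 0.006     ]
guide {'at': [276.1, 199.7], 'conf': 0.66} [0.54391803 0.07654532 0.        ]
```

View pics/c5.png

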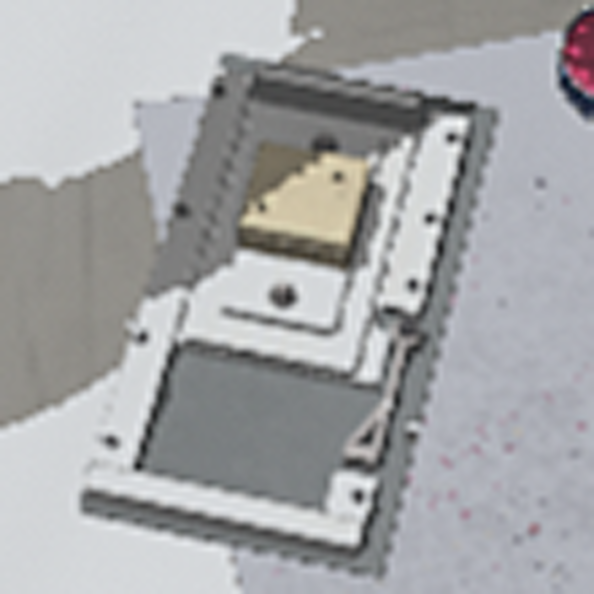

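The picture shows both pins standing up through the plate's holes, at (284,294) and (325,143), and the plate flat. Now I'll lower the shut fingers behind the wall.

drive_tool(
  moves=[
    [[0, 0, 0.02, 0, 0, 0, 0], [0, 0, 0.025, 0, 0, 0, 0], [0, 0, 0.025, 0, 0, 0, 0], [0, 0, 0.02, 0, 0, 0, 0], [0, 0, 0.012, 0, 0, 0, 0], [0, 0, 0, 0, 0, 0, 0]],
  ],
)

```text
time: 10.7
ee_pos: [0.5911, 0.2142, 0.0257]
eef_rot: [0.803, 0.596, -0.001, -0.0]
ft_force: [-0.1, 0.3, 0.2]
width: 0.0004
grip_force: 0.0
```

drive_tool(
  moves=[
    [[-0.01, 0, 0, 0, 0, 0, 0], [-0.01, 0, 0, 0, 0, 0, 0], [-0.008, 0, 0, 0, 0, 0, 0], [-0.005, 0, 0, 0, 0, 0, 0], [-0.005, 0, 0, 0, 0, 0, 0], [-0.005, 0, 0, 0, 0, 0, 0], [-0.005, 0, 0, 0, 0, 0, 0], [-0.005, 0, 0, 0, 0, 0, 0], [0, 0, 0, 0, 0, 0, 0]],
  ],
)

```text
time: 11.6
ee_pos: [0.5771, 0.1651, 0.028]
eef_rot: [0.802, 0.597, 0.001, 0.0]
ft_force: [1.6, 3.9, 2.6]
width: 0.0003
grip_force: 1.8
```

drive_tool(
  moves=[
    [[-0.005, 0, 0, 0, 0, 0, 0], [-0.005, 0, 0, 0, 0, 0, 0], [-0.005, 0, 0, 0, 0, 0, 0], [-0.005, 0, 0, 0, 0, 0, 0], [-0.005, 0, 0, 0, 0, 0, 0], [-0.005, 0, 0, 0, 0, 0, 0], [0, 0, 0, 0, 0, 0, 0]],
  ],
)

```text
time: 12.3
ee_pos: [0.5684, 0.1382, 0.028]
eef_rot: [0.802, 0.597, 0.002, -0.001]
ft_force: [-0.3, 7.5, 2.6]
width: 0.0004
grip_force: 3.9
```

drive_tool(
  moves=[
    [[-0.004, 0, 0, 0, 0, 0, 0], [-0.004, 0, 0, 0, 0, 0, 0], [-0.004, 0, 0, 0, 0, 0, 0], [-0.004, 0, 0, 0, 0, 0, 0], [0, 0, 0, 0, 0, 0, 0]],
  ],
)

```text
time: 12.8
ee_pos: [0.5639, 0.1226, 0.028]
eef_rot: [0.802, 0.597, 0.002, -0.001]
ft_force: [1.5, 7.2, 3.2]
width: 0.0005
grip_force: 3.7
```

```bash
python3 - <<'E'
from h import *
to(.558,.1,.027,-16.75)
a=snap('scene','s4.png')
cv2.imwrite('pics/c6.png',cv2.resize(a[145:255,225:335],None,fx=5.4,fy=5.4,interpolation=cv2.INTER_CUBIC)[:,:,::-1])
E
```

```text
t 12.8 pos [0.5639 0.1226 0.028 ] yyaw -16.66 width 0.0005121023973070944 F [1.5 7.2 3.2]
shift [-0.0233  0.0009  0.0009] turn [ 0.0011 -0.0032  0.0016]
```

View pics/c6.png

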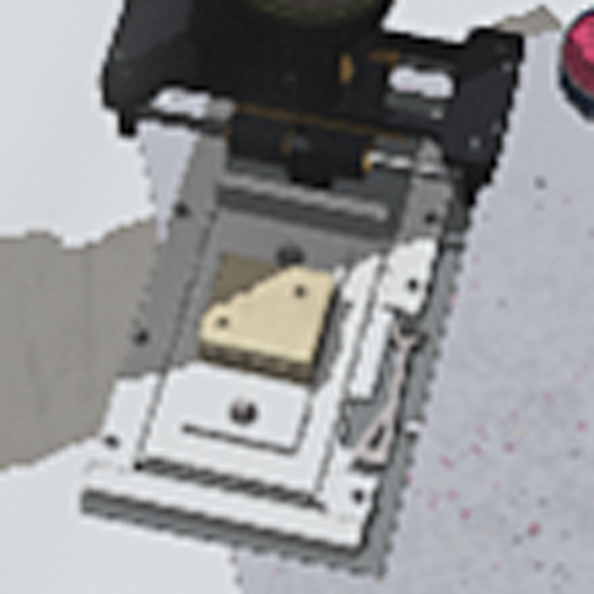

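The picture shows the plate still flat on both pins and the ear at the catch nose, with a gap of about 10 mm to the stop (dark strip near (230,485)). I'll keep pushing gently.

drive_tool(
  moves=[
    [[-0.003, 0, 0, 0, 0, 0, 0], [-0.003, 0, 0, 0, 0, 0, 0], [-0.002, 0, 0, 0, 0, 0, 0], [0, 0, 0, 0, 0, 0, 0]],
  ],
)

```text
time: 13.25
ee_pos: [0.5616, 0.1144, 0.0279]
eef_rot: [0.802, 0.597, 0.001, -0.0]
ft_force: [1.1, 5.2, 4.1]
width: 0.0001
grip_force: 3.0
```

drive_tool(
  moves=[
    [[-0.0015, 0, 0, 0, 0, 0, 0], [-0.0015, 0, 0, 0, 0, 0, 0], [0, 0, 0, 0, 0, 0, 0]],
  ],
)

```text
time: 13.55
ee_pos: [0.5607, 0.114, 0.028]
eef_rot: [0.802, 0.598, 0.002, -0.001]
ft_force: [1.0, 13.4, 1.5]
width: 0.0003
grip_force: 6.3
```

drive_tool(
  moves=[
    [[-0.0015, 0, 0, 0, 0, 0, 0], [0, 0, 0, 0, 0, 0, 0]],
  ],
)

```text
time: 13.75
ee_pos: [0.5601, 0.1139, 0.028]
eef_rot: [0.801, 0.598, 0.003, -0.002]
ft_force: [0.9, 17.2, -0.3]
width: 0.0002
grip_force: 8.2
```

```bash
python3 - <<'E'
from h import *
to(.558,.1,.027,-16.75)
a=snap('scene','s5.png')
cv2.imwrite('pics/c7.png',cv2.resize(a[145:255,225:335],None,fx=5.4,fy=5.4,interpolation=cv2.INTER_CUBIC)[:,:,::-1])
E
```

```text
t 13.75 pos [0.5601 0.1139 0.028 ] yyaw -16.51 width 0.00024892601210326176 F [ 0.9 17.2 -0.3]
shift [-0.014   0.002   0.0009] turn [ 0.0004 -0.0067  0.0041]
```

View pics/c7.png

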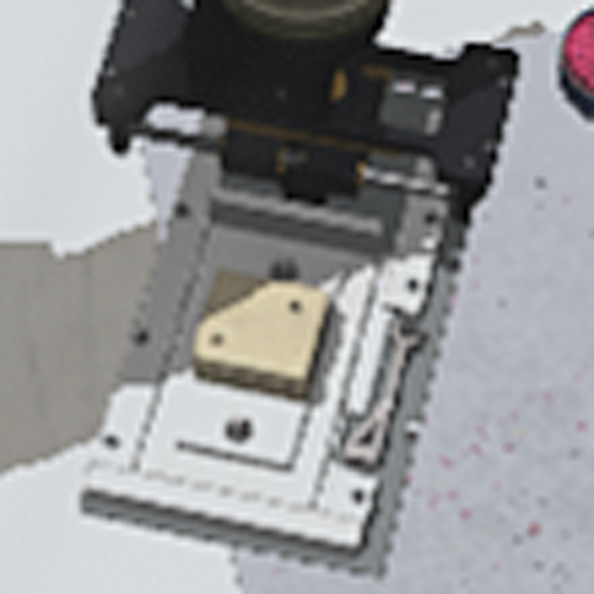

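The carriage is now against the stop, the catch nose at (360,445) is back in its closed position in the notch, and both pins still show. I'll back off and verify.

drive_tool(
  moves=[
    [[0.01, 0, 0, 0, 0, 0, 0], [0.02, 0, 0, 0, 0, 0, 0], [0.01, 0, -0.02, 0, 0, 0, 0], [0, 0, -0.04, 0, 0, 0, 0], [0.02, 0, -0.04, 0, 0, 0, 0], [0.03, 0, -0.02, 0, 0, 0, 0], [0, 0, 0, 0, 0, 0, 0], [0, 0, 0, 0, 0, 0, 0]],
  ],
)

```text
time: 14.6
ee_pos: [0.5856, 0.1947, 0.1468]
eef_rot: [0.802, 0.597, -0.0, 0.0]
ft_force: [0.3, 0.3, -0.6]
width: 0.0007
grip_force: 0.0
```

```bash
python3 - <<'E'
from h import *
s=r.read_state();print(s['time'],s['ee_pos'],s['ft_force'])
a=snap('scene','s6.png')
cv2.imwrite('pics/c8.png',cv2.resize(a[145:255,225:335],None,fx=5.4,fy=5.4,interpolation=cv2.INTER_CUBIC)[:,:,::-1])
E
```

```text
14.6 [0.58556218 0.19466307 0.14683214] [ 0.32218794  0.26278259 -0.63092568]
```

View pics/c8.png

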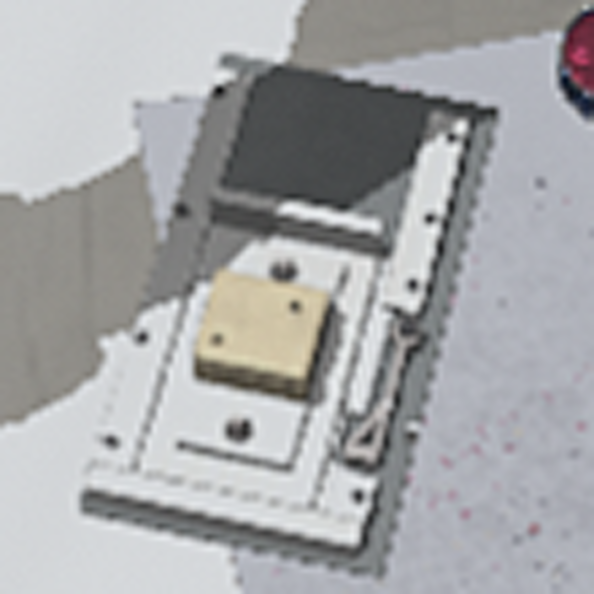

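The last picture shows the carriage home against the stop with the catch closed at (360,445). The plate is flat, with pins at (284,270) and (238,430).

```bash
python3 -c "
from bench import r
print(r.close_job())"
```

```text
the job is handed in; nothing more can be done
None
```

The plate lies flat on both pins, the carriage is against the stop with the catch closed behind its ear, and the job was handed in at about 14.7 s with the robot clear of everything.

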